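# Open the dust box to the service mark and hold it

## Robot

A 6-joint arm with a two-finger parallel gripper is mounted at the origin on the work surface. World frame = base frame: x ahead of the robot, y to its left, z up, the work surface at z = 0. Lengths are in m, angles in rad, forces in N, time in s.
With the tool pointing down it reaches from about 0.4 to 0.825 m from the base axis. Payload 7 kg.
Tool frame: the origin (TCP) lies at the very end of the fingers, on their centre line; the grasp point (between the pads) lies 19 mm behind it; z points along the fingers, y is the direction in which the jaws open and shut (so a half turn about z gives the same grasp; the last joint's range is limited). The gripper opens to 88 mm and grips with 3 to 60 N. Pads are 19 mm wide; open, the fingers measure 130 mm over their backs; the gripper's body (78 mm by 193 mm) begins 47 mm behind the grasp point.
Start: joints at [1.636, 0.359, 0.012, 0, -1.224, -0.288], TCP at [0.149, 0.658, 0.227] pointing down, gripper open.
Joint ranges: [-3.07, 3.07], [-1.43, 2.12], [-1.02, 1.25], [-3.03, 1.67], [-3.05, -0], [-3.03, 3.03]. Speed limits (rad/s): [2.39, 2.39, 3.01, 3.14, 3.14, 3.14].

## Interface

Orientations are given as [roll, pitch, yaw] about the fixed x, y, z axes, in that order (R = Rz(yaw) Ry(pitch) Rx(roll)).
In Python, from station import arm, eyes, job, outline_of gives the robot as it stands.
- The arm moves only by the tool apply_moves, never from a script. Its argument "moves" is a list of rows, each a list of 5 numbers: the opening, from -1 (shut) to 1 (fully open), then the shift along the tool's x, y, z in m, then the turn about the tool's z in rad. A call has 1 to 12 rows; each row shifts and turns the commanded pose from where the row before left it, along the tool's axes as they then stand; what a row does not reach is not made up. A row lasts 1/12 s, in which the tool goes at most 41.7 mm and 7.16 degrees, less where a joint would pass 70% of its speed; a pose out of reach is approached as far as the arm can. A call with a gripper value outside its range is refused whole. The fingers move at their own pace and stop on an object; "newtons" is the grip in N (left out, the last holds). Time passes only in rows, so rows that do not move let the fingers close. It gives the time, the measured TCP pose, the force and the opening at its end, in the units of the state.
- arm.get_state(): the state, without advancing time (a new reading comes with each control period).
- eyes.grab_frame(name): name is "scene" or "side" or "wrist"; returns a dict with "color" (400x640x3 uint8, red, green, blue), "z_map" (400x640 float32, m along the optical axis (not along the pixel's ray), 0 where there is no reading), "camera_matrix" (3x3 intrinsics, pixels), "extrinsics" (4x4, takes a point from camera to world coordinates). Camera axes: x right, y up, looking along -z (the intrinsics and any distortion apply to the point x, -y, -z); pixel columns grow to the right and rows downward; lengths in m; the calibration is good to about 2 mm. A picture is of the moment at which its call begins.
- job.job_done(): hands the job in, once; it reports no verdict.
Trained networks look in a picture, given as the dict that the camera call returned (one of the last four; its "shot" number tells which), for a name from the list of things; names that differ only in an ending like _2 or _b are one class to them, and where a whole thing is asked for, a point or a joint stands for the part that bears it (a point fixed in the world has none). Each returns a list of dicts, best first, with "score" (0 to 1); they miss things now and then, are a little off and sometimes report something else, mostly with a low value. They report only what shows in the picture. A call takes as long as a camera call. They do not tell look-alikes from the thing itself.
- outline_of(label, picture): "region" (400x640 bool, what is visible of it) and "extent" ([left, top, right, bottom] in pixels, round what is visible of it).
The state is a dict: "t": time; "q": joint angles; "qd": joint speeds; "joint_efforts": joint torques, N m; "eef_pos": TCP position; "ee_rot": TCP orientation; "force": force on the tool from outside, world axes, zero at the start; "moment": the same for the moment, N m; "width": finger opening in m.
Only numpy, scipy, OpenCV 4.12 (cv2) and the standard library are available. Lean on these libraries where they do the work, as an engineer would, in place of code of your own. Each camera call takes 0.05 s, during which the arm holds its last target.

## Task

Pull the red-knobbed snap pin straight up out of its socket on the green dust box and lay it in the shallow blue tray, with the flap still shut. Then lift the flap by its black bar until it stands at the same angle as the orange set arm beside it, and finish while still holding it there steadily by the bar, because it falls shut if let go. Leave the set arm and the other things on the bench where they are.

Things in the scene. Friction and masses are not known exactly. Their poses are not given: they have to be found in the camera images.
- dust_box: Fixed green steel dust box, 160 (x) x 250 (y) x 120 mm high, on a 200 x 290 mm foot plate; open on top under an aluminium flap, orange filter inside. Origin: centre of its underside on the bench; z up, -x is the front (bar side), +y the side of the snap pin, -y the side of the orange set arm. Its yaw varies.
- flap_hinge (a point): Middle of the flap's hinge line, at the box's far (+x) top edge, 75 mm along the box's x and 126 mm above the bench. The hinge line runs along the box's y.
- flap (a joint): Flap angle in rad: 0 = shut and level, grows as the front edge swings up about the hinge (1.6 = fully open). No spring or stay: it falls shut by its own weight. Flap about 0.3 to 0.6 kg, plate 155 x 244 x 8 mm.
- flap_bar: Straight black round bar, 12 mm diameter, 94 mm long along the box's y, carried by two thin rods in front of the flap: the flap's handle, a sleeve that turns freely about its own length, so the hand may stay upright as the flap swings. Origin at its middle, 213 mm from the hinge line, in the flap's own plane; shut, it lies 126 mm above the bench, 58 mm in front of the box's front wall, free air above and below.
- flap_front (a point): Middle of the front edge of the flap plate, 155 mm from the hinge line. Its frame turns with the flap: x from here to the hinge.
- set_arm (a joint): Angle in rad of the orange set arm about the same hinge line, measured as for the flap (0 level, grows upward): the angle wanted of the flap. Varies between 0.5 and 0.95; stiff, not to be moved.
- set_arm_tip (a point): Round orange end of the set arm, 180 mm from the hinge line, 147 mm to the -y side of the flap's middle. The arm is a 10 mm square orange bar; its frame turns with it, x from the tip to the hinge.
- pin: Loose steel snap pin with a red knob, 81 mm long, 0.06 to 0.13 kg. Origin at the lower tip, z along the pin to the knob. Shaft 12 mm diameter with a neck, 36 mm long; collar 44 mm diameter and 6 mm thick from 36 mm above the tip; stem 16 mm diameter; red knob 26 mm diameter from 54 to 81 mm. It starts upright in its socket.
- pin_knob (a point): Middle of the red knob, on the pin's axis, 68 mm above its tip.
- pin_collar (a point): Middle of the pin's collar, on the axis, 39 mm above its tip.
- pin_socket (a point): Mouth of the pin's bore on top of the steel socket block at the box's front, 131.5 mm above the bench, 92 mm in front of and 90 mm to the +y side of the box's origin. At the start the pin's collar rests on it and overlaps the flap's edge by 10 mm. Two sprung balls grip the neck: it comes out straight up with a pull of roughly 7 to 13 N, free after 36 mm.
- tray: Fixed shallow blue tray, outside 140 (x) x 150 (y) x 30 mm high, walls and floor 4 mm; origin under its centre, on the bench. It is on the left or on the right of the dust box. A small brass washer (28 mm) lies in its (+x, +y) corner and may be touched.
- glue: White glue bottle with red cap, 56 mm diameter, 150 mm high; origin centre of the underside. To be left alone.
- tape: Yellow tape measure, 70 x 40 x 68 mm, standing; origin centre of the underside. To be left alone.
- offcut: Dark wooden offcut, 140 x 70 x 35 mm; origin centre of the underside. To be left alone.
- driver: Screwdriver with a green handle lying on the bench, along its x. To be left alone.
- push_stick: Flat yellow push stick lying on the bench, 260 mm long along its x, 12 mm thick. To be left alone.
- can: Steel can with a paper label, 66 mm diameter, 100 mm high; origin centre of the underside. To be left alone.
There are look-alikes about, which are no part of the job. What is shaped like the pin but purple or turquoise is not meant.

How it is judged:
On the way, in this order (a step that is already met when the one before it is completed fails the run):
1. the pin is pulled clear of its socket while the flap is shut (z of pin in the frame of dust_box above 0.135 m and value of joint flap below 0.06 rad), for 0.1 s.
2. the pin lies in the blue tray, let go, and the flap is still shut (x of pin_collar in the frame of tray between -0.068 and 0.068 m and y of pin_collar in the frame of tray between -0.073 and 0.073 m and z of pin_collar in the frame of tray below 0.055 m and contact force between the fingers and pin below 0.1 N and value of joint flap below 0.06 rad), for 0.3 s.
At the end, for the whole second after the job is handed in: The flap is within 0.08 rad (about 4.5 degrees) of the set arm's angle and still, the fingers press on its black bar with more than 1 N, and the pin lies at rest in the blue tray (its collar inside the walls, less than 55 mm above the bench), not touched by the fingers (angle between the x axis of flap_front and the x axis of set_arm_tip, either way round below 0.08 rad and value of joint flap above 0.38 rad and velocity of joint flap between -0.08 and 0.08 rad/s and contact force between the fingers and flap_bar above 1 N and x of pin_collar in the frame of tray between -0.068 and 0.068 m and y of pin_collar in the frame of tray between -0.073 and 0.073 m and z of pin_collar in the frame of tray below 0.055 m and contact force between the fingers and pin below 0.1 N and linear speed of pin below 0.03 m/s); the arm keeps its last pose, push and grip.
It fails at once if the set arm is shifted (its tip by more than 15 mm) (distance of set_arm_tip from where it was at the start of the episode above 0.015 m).
It fails at once if the glue, tape measure, offcut, screwdriver, push stick or can is moved by more than 30 mm (distance of any of glue, tape, offcut, driver, push_stick, can from where it was at the start of the episode above 0.03 m).
It also fails if it takes over 61 s, if anything falls off the work surface, if the arm or the gripper's body presses on something with over 40 N, if the wrist force passes 120 N, or if a joint passes its speed limit or range.

## Working session

There is one attempt and no reset: what is moved stays moved. The work goes in short steps, Python scripts to look and compute and a tool call to move; the robot and the scene stay as the last step left them, time stands still between calls to the robot, and variables do not carry over. Pictures are saved under pics/ and viewed, and the job is handed in when it is done.

Besides the shell and the picture viewer there is one more tool, called after "Request:" by a JSON object that holds its "api" and its "payload". apply_moves: Moves the arm, as the interface text tells. Its arguments: {"type":"object","properties":{"moves":{"type":"array","items":{"type":"array","items":{"type":"number"}}},"newtons":{"type":"number"}},"required":["moves"]}

```bash
ls; mkdir -p pics; cat > h.py <<'E'
import numpy as np, cv2
from station import arm, eyes, job, outline_of
def save(f,n,crop=None,s=1):
    im=cv2.cvtColor(f["color"],cv2.COLOR_RGB2BGR)
    if crop: l,t,r,b=crop; im=im[t:b,l:r]
    if s!=1: im=cv2.resize(im,None,fx=s,fy=s,interpolation=cv2.INTER_CUBIC)
    cv2.imwrite("pics/"+n,im)
def pts(f,mask=None):
    z=f["z_map"]; K=f["camera_matrix"]; T=f["extrinsics"]
    v,u=np.mgrid[:z.shape[0],:z.shape[1]]
    x=(u-K[0,2])/K[0,0]*z; y=(v-K[1,2])/K[1,1]*z
    P=np.stack([x,-y,-z],-1)@T[:3,:3].T+T[:3,3]
    P[z==0]=np.nan
    return P
def proj(f,X):
    T=f["extrinsics"];K=f["camera_matrix"]
    c=(np.atleast_2d(X)-T[:3,3])@T[:3,:3]
    return np.c_[K[0,0]*c[:,0]/-c[:,2]+K[0,2], K[1,1]*-c[:,1]/-c[:,2]+K[1,2]]
E
python3 - <<'E'
from h import *
for n in ("scene","side","wrist"):
    f=eyes.grab_frame(n); save(f,n+"0.png"); print(n,f["shot"],f.keys(),f["camera_matrix"].round(1).tolist(),f["extrinsics"].round(3).tolist())
    for l in ["pin","dust_box","flap_bar","set_arm","tray"]:
        print(l,[(round(float(d["score"]),2),d["extent"]) for d in outline_of(l,f)])
print(arm.get_state())
E
```

```text
pics
scene 1 dict_keys(['color', 'z_map', 'camera_matrix', 'extrinsics', 'shot']) [[483.7, 0.0, 322.8], [0.0, 483.7, 195.0], [0.0, 0.0, 1.0]] [[-0.646, -0.423, 0.636, 1.429], [0.764, -0.365, 0.533, 0.769], [0.006, 0.829, 0.559, 0.904], [0.0, 0.0, 0.0, 1.0]]
pin [(0.85, [349.2, 252.2, 365.9, 280.6]), (0.52, [336.0, 196.1, 354.4, 215.4]), (0.46, [367.0, 212.1, 379.6, 236.2])]
dust_box [(0.67, [238.1, 140.5, 361.0, 286.8])]
flap_bar [(0.53, [325.0, 185.9, 342.8, 199.4])]
set_arm [(0.71, [241.0, 141.3, 278.3, 206.4]), (0.64, [375.9, 259.9, 397.8, 317.6])]
tray [(0.66, [394.7, 243.4, 460.0, 301.4])]
side 2 dict_keys(['color', 'z_map', 'camera_matrix', 'extrinsics', 'shot']) [[400.0, 0.0, 317.3], [0.0, 400.0, 199.3], [0.0, 0.0, 1.0]] [[0.705, 0.423, -0.569, -0.291], [-0.709, 0.395, -0.585, -0.82], [-0.023, 0.815, 0.579, 0.934], [0.0, 0.0, 0.0, 1.0]]
pin []
dust_box [(0.64, [294.1, 161.5, 382.6, 236.7]), (0.43, [360.9, 160.3, 383.7, 193.4]), (0.29, [302.6, 169.2, 313.4, 181.8])]
flap_bar [(0.27, [355.9, 163.2, 388.0, 193.1])]
set_arm [(0.51, [357.9, 159.2, 385.9, 193.4])]
tray [(0.56, [234.
[... 305 characters left out ...]
0.0, 1.0]]
pin []
dust_box []
flap_bar []
set_arm []
tray []
{'t': 0.9, 'q': array([ 1.63608877e+00,  3.58571575e-01,  1.19283638e-02, -3.73870001e-05,
       -1.22408899e+00, -2.88132429e-01]), 'qd': array([ 0.00167429, -0.00100958, -0.0008352 , -0.00080391, -0.00036473,
        0.00091133]), 'joint_efforts': array([ 3.99891487e-04, -5.82355821e+01,  2.93307102e+01,  7.00281993e+00,
        1.24800374e-02, -1.66667132e-05]), 'eef_pos': array([0.14915277, 0.65830421, 0.22658526]), 'ee_rot': array([-3.14154116e+00,  5.19353240e-05, -2.22852691e-01]), 'force': array([-0.23678168,  1.0981694 ,  0.14109671]), 'moment': array([-0.05433342, -0.01129743,  0.0043044 ]), 'width': 0.08743812003389435}
```

View pics/scene0.png

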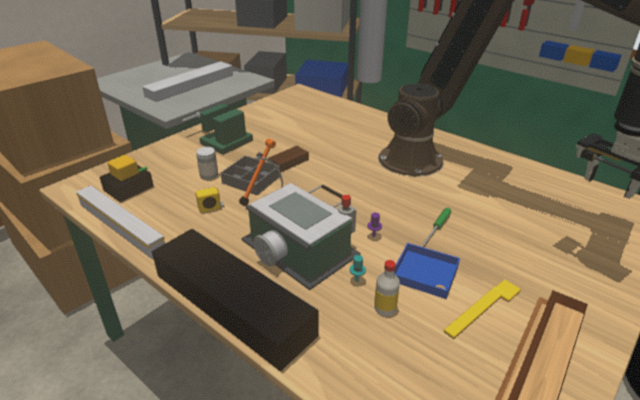

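View pics/side0.png

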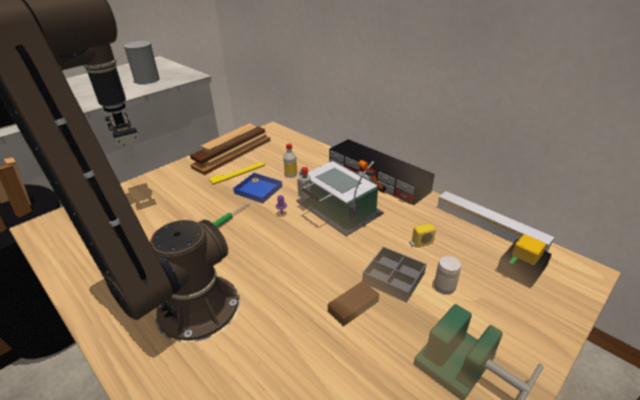

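Pin candidates in the scene image are the red knob on the box socket at (347,203), a purple one at (375,224), a turquoise one at (358,267), and the red glue cap at (390,267). I choose (347,203), because it is red and sits on the socket. Next I measure it.

```bash
python3 - <<'E'
from h import *
f=eyes.grab_frame("scene"); save(f,"s1.png",(220,130,480,310),3)
g=eyes.grab_frame("side"); save(g,"s2.png",(220,140,400,250),4)
np.savez("f0.npz",sc=f["color"],sz=f["z_map"],gc=g["color"],gz=g["z_map"],sk=f["camera_matrix"],st=f["extrinsics"],gk=g["camera_matrix"],gt=g["extrinsics"])
for nm,F in (("scene",f),("side",g)):
    P=pts(F); c=F["color"].astype(int)
    z=P[...,2]
    hsv=cv2.cvtColor(F["color"],cv2.COLOR_RGB2HSV)
    # flap top plane z 0.12..0.14
    m=(z>0.120)&(z<0.139)&(P[...,0]>0.3)&(P[...,0]<0.95)&(np.abs(P[...,1])<0.4)
    n,lab,st,ce=cv2.connectedComponentsWithStats(m.astype(np.uint8))
    for i in range(1,n):
        if st[i,4]>15: print(nm,"plane",st[i],P[lab==i].mean(0).round(3))
    red=((hsv[...,0]<6)|(hsv[...,0]>174))&(hsv[...,1]>140)&(hsv[...,2]>70)
    n,lab,st,ce=cv2.connectedComponentsWithStats(red.astype(np.uint8))
    for i in range(1,n):
        if st[i,4]>8: print(nm,"red",st[i],np.nanmean(P[lab==i],0).round(3))
    bl=(hsv[...,0]>105)&(hsv[...,0]<130)&(hsv[...,1]>150)&(np.abs(P[...,1])<0.6)
    n,lab,st,ce=cv2.connectedComponentsWithStats(bl.astype(np.uint8))
    for i in range(1,n):
        if st[i,4]>100:
            Q=P[lab==i]; Q=Q[Q[:,2]>0.022]; print(nm,"tray",st[i],cv2.minAreaRect(Q[:,:2].astype(np.float32)))
    orr=(hsv[...,0]>5)&(hsv[...,0]<14)&(hsv[...,1]>190)&(z>0.09)
    n,lab,st,ce=cv2.connectedComponentsWithStats(orr.astype(np.uint8))
    for i in range(1,n):
        if st[i,4]>20:
            Q=P[lab==i]; Q=Q[~np.isnan(Q[:,0])]; print(nm,"orange",st[i]); 
            o=Q[np.argsort(Q[:,2])]; print(o[::max(1,len(o)//10)].round(3).tolist())
E
```

```text
scene plane [ 245  181  111   69 3716] [0.653 0.041 0.129]
scene plane [239 195  10  11  68] [ 0.715 -0.121  0.131]
scene plane [384 268  11   9  55] [0.692 0.354 0.129]
scene red [419   0   5  11  45] [-0.918 -0.542  0.322]
scene red [434   0   6  14  61] [-0.917 -0.452  0.328]
scene red [449   0   7  17  63] [-0.919 -0.364  0.34 ]
scene red [524   0  10   5  42] [-0.922 -0.003  0.414]
scene red [500  11   9  16  56] [-0.891 -0.082  0.328]
scene red [519  10  10  20 105] [-0.917 -0.004  0.339]
scene red [342 195   8  12  63] [0.57 0.13 0.17]
scene red [385 261  10  10  81] [0.688 0.351 0.147]
scene tray [540  42  28  18 260] ((-0.9377835988998413, 0.15290477871894836), (0.08257371187210083, 0.09442616999149323), 5.325881004333496)
scene tray [591  51  29  20 370] ((-0.9437183141708374, 0.3742344081401825), (0.09728554636240005, 0.08557462692260742), 89.83434295654297)
scene tray [ 396  252   61   39 1334] ((0.5452246069908142, 0.40555888414382935), (0.07774556428194046, 0.16370601952075958), 55.03606033325195)
scene orange [246 173  11  22  29]
[[0.702, -0.122, 0.145], [0.7, -0.119,
[... 718 characters left out ...]
384] ((0.44528770446777344, 0.3335345983505249), (0.030258653685450554, 0.13923165202140808), 27.760650634765625)
side orange [359 161  10  12  60]
[[0.87, 0.081, 0.092], [0.618, -0.125, 0.248], [0.609, -0.127, 0.264], [0.592, -0.129, 0.269], [0.602, -0.128, 0.272], [0.592, -0.132, 0.274], [0.604, -0.13, 0.276], [0.61, -0.113, 0.277], [0.603, -0.127, 0.278], [0.6, -0.126, 0.279]]
side orange [372 176  11  13  36]
[[0.707, -0.128, 0.135], [0.691, -0.127, 0.142], [0.694, -0.129, 0.146], [0.683, -0.132, 0.153], [0.679, -0.131, 0.159], [0.672, -0.131, 0.17], [0.666, -0.13, 0.177], [0.667, -0.129, 0.184], [0.666, -0.129, 0.189], [0.664, -0.126, 0.193], [0.65, -0.128, 0.2], [0.658, -0.126, 0.203]]
```

```bash
true
```

```text
(no output)
```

View pics/s1.png

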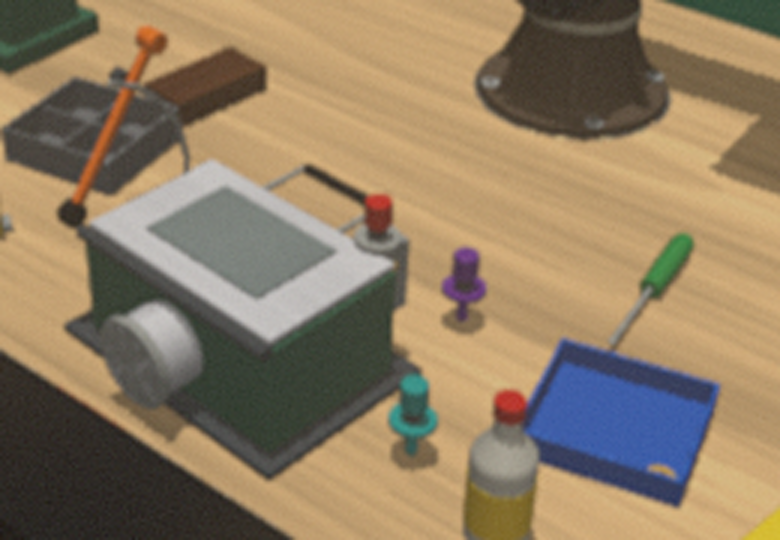

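View pics/s2.png

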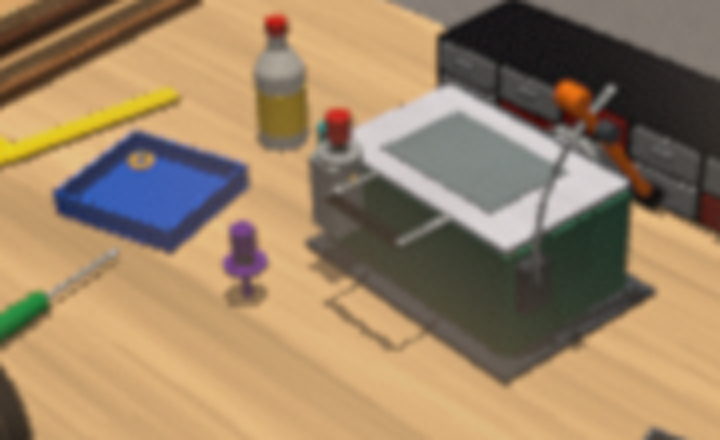

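```bash
python3 - <<'E'
from h import *
d=np.load("f0.npz")
S=dict(color=d["sc"],z_map=d["sz"],camera_matrix=d["sk"],extrinsics=d["st"]);G=dict(color=d["gc"],z_map=d["gz"],camera_matrix=d["gk"],extrinsics=d["gt"])
for nm,F in (("scene",S),("side",G)):
    P=pts(F);z=P[...,2];hsv=cv2.cvtColor(F["color"],cv2.COLOR_RGB2HSV)
    m=(z>0.122)&(z<0.137)&(P[...,0]>0.3)&(P[...,0]<0.95)&(np.abs(P[...,1])<0.25)&(hsv[...,2]>90)
    n,lab,st,ce=cv2.connectedComponentsWithStats(m.astype(np.uint8)); i=1+np.argmax(st[1:,4])
    Q=P[lab==i][:,:2].astype(np.float32); r=cv2.minAreaRect(Q); print(nm,r,np.degrees(0))
    # robust: use percentiles for yaw grid
    best=min(((lambda p:(np.ptp(np.percentile(p[:,0],[1,99]))*np.ptp(np.percentile(p[:,1],[1,99])),a))(Q@np.array([[np.cos(a),-np.sin(a)],[np.sin(a),np.cos(a)]])) for a in np.linspace(-1,1,401)))
    a=best[1];R=np.array([[np.cos(a),-np.sin(a)],[np.sin(a),np.cos(a)]]);p=Q@R
    q=np.percentile(p,[0.5,99.5],axis=0);print(a,q, "centre",R@q.mean(0), np.ptp(q,axis=0))
    # dark bar
E
```

```text
scene ((0.6183822154998779, 0.03167268633842468), (0.24856038391590118, 0.21916984021663666), 86.03341674804688) 0.0
-0.08499999999999996 [[ 0.51415317 -0.03595326]
 [ 0.72067278  0.20669235]] centre [0.62243159 0.0326444 ] [0.20651961 0.24264561]
side ((0.6206321716308594, 0.02675498276948929), (0.2475854754447937, 0.22610574960708618), 84.65245819091797) 0.0
0.05499999999999994 [[ 0.5108948  -0.12200181]
 [ 0.73811761  0.11054653]] centre [0.62387674 0.02861155] [0.22722281 0.23254835]
```

```bash
python3 - <<'E'
from h import *
d=np.load("f0.npz")
S=dict(color=d["sc"],z_map=d["sz"],camera_matrix=d["sk"],extrinsics=d["st"]);G=dict(color=d["gc"],z_map=d["gz"],camera_matrix=d["gk"],extrinsics=d["gt"])
def bp(F,u,v,z):
    K=F["camera_matrix"];T=F["extrinsics"];r=T[:3,:3]@np.array([(u-K[0,2])/K[0,0],-(v-K[1,2])/K[1,1],-1]);return T[:3,3]+r*(z-T[2,3])/r[2]
for F,o,s,C in ((S,(220,130),3,[(210,163,.13),(395,268,.13),(268,348,.13),(80,232,.13),(308,168,.13),(362,197,.13)]),(G,(220,140),4,[(455,87,.13),(630,185,.13),(510,250,.13),(330,198,.126),(400,241,.126)])):
    for u,v,z in C: print(bp(F,o[0]+u/s,o[1]+v/s,z).round(4))
    P=pts(F)
    hsv=cv2.cvtColor(F["color"],cv2.COLOR_RGB2HSV);bl=(hsv[...,0]>105)&(hsv[...,0]<130)&(hsv[...,1]>150)&(P[...,0]>.3)&(P[...,2]<.05)
    n,lab,st,ce=cv2.connectedComponentsWithStats(bl.astype(np.uint8));i=1+np.argmax(st[1:,4]); Q=P[lab==i]; print(cv2.minAreaRect(Q[:,:2].astype(np.float32)),np.percentile(Q[:,2],[1,10,50,90,99]))
E
```

```text
[ 0.5681 -0.079   0.13  ]
[0.5864 0.1644 0.13  ]
[0.7424 0.1517 0.13  ]
[ 0.7313 -0.0888  0.13  ]
[5.119e-01 1.000e-04 1.300e-01]
[0.5171 0.072  0.13  ]
((0.5087156295776367, 0.36231109499931335), (0.14456143975257874, 0.14396639168262482), 15.971647262573242) [-0.00174232  0.00030644  0.00267431  0.00541717  0.02989555]
[0.7287 0.1277 0.13  ]
[ 0.7066 -0.1091  0.13  ]
[ 0.5572 -0.0963  0.13  ]
[0.5107 0.0794 0.126 ]
[ 0.5062 -0.014   0.126 ]
((0.5031126737594604, 0.35624760389328003), (0.14190080761909485, 0.1456872522830963), 18.29939842224121) [-0.00270941 -0.00031072  0.00288332  0.00832989  0.02952032]
```

```bash
cat >> h.py <<'E'
def plan(p0,y0,p1,y1,n):
    "equal world steps; prints tool-axis rows (pre-turn axes)"
    d=(np.array(p1)-p0)/n; t=-(y1-y0)/n; rows=[]
    for i in range(n):
        y=y0-t*i
        x=np.array([np.cos(y),np.sin(y),0]); yy=np.array([np.sin(y),-np.cos(y),0])
        rows.append([round(float(d@x),4),round(float(d@yy),4),round(float(-d[2]),4),round(float(t),4)])
    return rows
def go(p1,y1,n):
    s=arm.get_state(); r=plan(s["eef_pos"],s["ee_rot"][2],p1,y1,n); print(s["t"],s["eef_pos"].round(4),s["ee_rot"].round(4)); [print(q) for q in r]
E
python3 - <<'E'
from h import *
go([.57,.06,.38],-1.65,20)
E
```

```text
1.0 [0.1491 0.6583 0.2266] [-3.1416  0.     -0.2228]
[0.0271, 0.0245, -0.0077, 0.0714]
[0.0288, 0.0225, -0.0077, 0.0714]
[0.0303, 0.0204, -0.0077, 0.0714]
[0.0317, 0.0182, -0.0077, 0.0714]
[0.0329, 0.0159, -0.0077, 0.0714]
[0.034, 0.0135, -0.0077, 0.0714]
[0.0349, 0.011, -0.0077, 0.0714]
[0.0356, 0.0085, -0.0077, 0.0714]
[0.0361, 0.006, -0.0077, 0.0714]
[0.0364, 0.0034, -0.0077, 0.0714]
[0.0366, 0.0008, -0.0077, 0.0714]
[0.0365, -0.0018, -0.0077, 0.0714]
[0.0363, -0.0044, -0.0077, 0.0714]
[0.0359, -0.007, -0.0077, 0.0714]
[0.0353, -0.0095, -0.0077, 0.0714]
[0.0345, -0.012, -0.0077, 0.0714]
[0.0336, -0.0145, -0.0077, 0.0714]
[0.0325, -0.0168, -0.0077, 0.0714]
[0.0312, -0.0191, -0.0077, 0.0714]
[0.0297, -0.0213, -0.0077, 0.0714]
```

Request:
{"api": "apply_moves", "payload": {"moves": [[1,0.027,0.0245,-0.0077,0.0714],[1,0.029,0.0225,-0.0077,0.0714],[1,0.03,0.0204,-0.0077,0.0714],[1,0.032,0.018,-0.0077,0.0714],[1,0.033,0.016,-0.0077,0.0714],[1,0.034,0.0135,-0.0077,0.0714],[1,0.035,0.011,-0.0077,0.0714],[1,0.0355,0.0085,-0.0077,0.0714],[1,0.036,0.006,-0.0077,0.0714],[1,0.0365,0.0034,-0.0077,0.0714]]}}

```text
t: 1.83
eef_pos: [0.3603, 0.3576, 0.3043]
ee_rot: [-3.141, 0.0, -0.94]
force: [0.8, 0.9, 0.2]
width: 0.0876
```

Request:
{"api": "apply_moves", "payload": {"moves": [[1,0.0365,0.001,-0.0077,0.0714],[1,0.0365,-0.002,-0.0077,0.0714],[1,0.036,-0.0045,-0.0077,0.0714],[1,0.036,-0.007,-0.0077,0.0714],[1,0.035,-0.0095,-0.0077,0.0714],[1,0.0345,-0.012,-0.0077,0.0714],[1,0.0335,-0.0145,-0.0077,0.0714],[1,0.0325,-0.017,-0.0077,0.0714],[1,0.031,-0.019,-0.0077,0.0714],[1,0.03,-0.021,-0.0077,0.0714],[1,0,0,0,0],[1,0,0,0,0]]}}

```text
t: 2.83
eef_pos: [0.5702, 0.0588, 0.3803]
ee_rot: [3.141, -0.0, -1.654]
force: [0.1, 0.6, -0.9]
width: 0.0876
```

```bash
python3 - <<'E'
from h import *
print(arm.get_state())
f=eyes.grab_frame("wrist"); save(f,"w1.png"); print(f["extrinsics"].round(3))
np.savez("w1.npz",color=f["color"],z_map=f["z_map"],camera_matrix=f["camera_matrix"],extrinsics=f["extrinsics"])
for l in ["pin","flap_bar","set_arm"]:
    print(l,[(round(float(d["score"]),2),d["extent"]) for d in outline_of(l,f)])
E
```

```text
{'t': 2.8333, 'q': array([ 4.43870643e-01,  1.30380492e-01,  5.06544682e-02,  8.20490645e-06,
       -1.49140723e+00, -5.27470592e-01]), 'qd': array([ 0.04719529, -0.0184963 , -0.02955136, -0.00995887,  0.00489346,
        0.00085676]), 'joint_efforts': array([-1.40944339e+00, -4.15707171e+01,  3.19248712e+01,  7.77495682e+00,
       -6.11653319e-02, -1.33839750e-02]), 'eef_pos': array([0.57023373, 0.05877234, 0.38033267]), 'ee_rot': array([ 3.14130564e+00, -1.76657710e-04, -1.65439560e+00]), 'force': array([ 0.07814824,  0.576398  , -0.87823446]), 'moment': array([0.20427429, 0.037917  , 0.02725908]), 'width': 0.08756349524393617}
[[-0.997 -0.08  -0.024  0.563]
 [ 0.083 -0.952 -0.293 -0.021]
 [ 0.001 -0.294  0.956  0.538]
 [ 0.     0.     0.     1.   ]]
pin [(0.91, [379.0, 200.7, 408.5, 230.6]), (0.74, [263.2, 254.1, 295.4, 290.6]), (0.7, [314.3, 201.2, 347.7, 241.3])]
flap_bar [(0.6, [361.6, 103.0, 376.8, 184.2])]
set_arm [(0.9, [158.3, 1.2, 203.5, 17.1]), (0.34, [249.6, 321.0, 287.7, 364.5])]
```

View pics/w1.png

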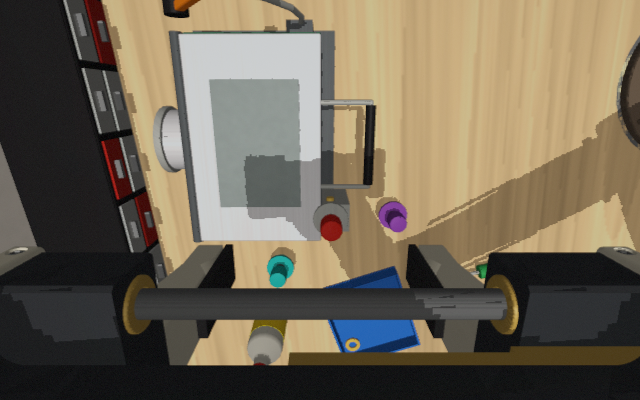

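```bash
python3 - <<'E'
from h import *
d=np.load("w1.npz"); F={k:d[k] for k in d}
def bp(F,u,v,z):
    K=F["camera_matrix"];T=F["extrinsics"];r=T[:3,:3]@np.array([(u-K[0,2])/K[0,0],-(v-K[1,2])/K[1,1],-1]);return T[:3,3]+r*(z-T[2,3])/r[2]
P=pts(F)
hsv=cv2.cvtColor(F["color"],cv2.COLOR_RGB2HSV)
for n,u,v,z in [("c+-",179,33,.13),("c--",321,34,.13),("c++",199,240,.13),("c-+",321,240,.13),("bar-",372,105,.13),("bar+",369,185,.13)]: print(n,bp(F,u,v,z).round(4),P[v,u].round(4))
r=((hsv[...,0]<6)|(hsv[...,0]>174))&(hsv[...,1]>140); r[:, :310]=0; r[:, 350:]=0; r[:200]=0;r[250:]=0
Q=P[r]; print("knob",np.nanmean(Q,0),np.nanmax(Q[:,2])); T=Q[Q[:,2]>np.nanpercentile(Q[:,2],50)]; print("top",T.mean(0))
v,u=np.nonzero(r&(P[...,2]>.168)); print(len(v),u.min(),u.max(),v.min(),v.max()); print(bp(F,(u.min()+u.max())/2,(v.min()+v.max())/2,.1765))
V=hsv[...,2]; dark=(V<60); dark[:, :355]=0; dark[:,385:]=0; dark[:98]=0; dark[190:]=0; dark&=(P[...,2]>.1)
Q=P[dark]; print("bar",len(Q),Q.mean(0),np.percentile(Q,[2,98],axis=0)); c=np.polyfit(Q[:,1],Q[:,0],1); print("bar slope dx/dy",c)
bl=(hsv[...,0]>105)&(hsv[...,0]<130)&(hsv[...,1]>150); Q=P[bl]; print(np.nanpercentile(Q,[0,5,50,95,100],axis=0))
save(F,"w1c.png",(300,160,430,260),5)
E
```

```text
c+- [ 0.7095 -0.0998  0.13  ] [ 0.712  -0.1011  0.1231]
c-- [ 0.5566 -0.086   0.13  ] [ 0.5547 -0.1054  0.0084]
c++ [0.7332 0.1412 0.13  ] [0.7349 0.1429 0.1259]
c-+ [0.5766 0.1544 0.13  ] [ 0.5809  0.211  -0.0018]
bar- [ 0.5045 -0.0075  0.13  ] [ 0.5049 -0.0076  0.1328]
bar+ [0.5119 0.0865 0.13  ] [0.5117 0.0869 0.1288]
knob [0.56278464 0.12115356 0.17322236] 0.17839320333798125
top [0.56254512 0.12432132 0.17646506]
385 321 341 218 240
[0.5626854  0.12192595 0.1765    ]
bar 699 [0.51025899 0.03786518 0.13075857] [[ 0.50299148 -0.0056925   0.12715687]
 [ 0.51739422  0.08350791  0.13300841]]
bar slope dx/dy [0.08094691 0.50719392]
[[ 4.22666613e-01 -8.69492855e-02  2.62355917e-04]
 [ 4.35518438e-01  2.75008469e-01  2.36763779e-03]
 [ 4.94064073e-01  3.91554173e-01  4.47773352e-03]
 [ 5.64342592e-01  4.27404844e-01  2.92214708e-02]
 [ 8.54832302e-01  4.38755814e-01  8.30935821e-02]]
```

View pics/w1c.png

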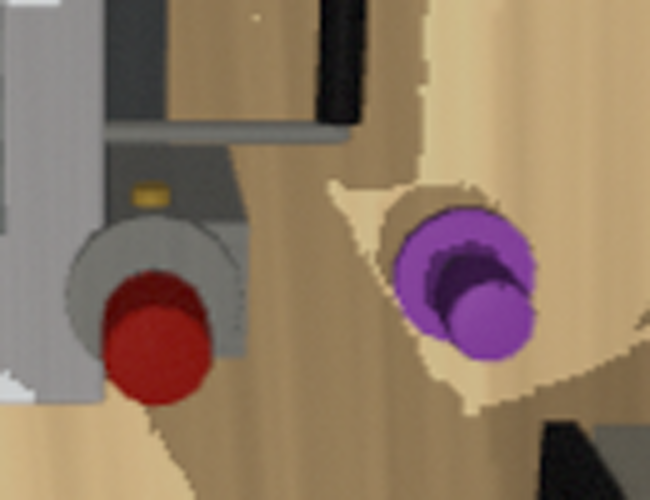

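The crop shows the red-knobbed pin at wrist pixel (331,228), with its steel collar overlapping the flap and the purple look-alike at (396,217) beside it. The wrist view and the box model agree on the pin at about (0.562, 0.124).

Request:
{"api": "apply_moves", "payload": {"moves": [[1,-0.0214,0.0045,0.03,0],[1,-0.0214,0.0045,0.03,0],[1,-0.0214,0.0045,0.03,0],[1,0,0,0.035,0],[1,0,0,0.035,0],[1,0,0,0.03,0],[1,0,0,0.025,0],[1,0,0,0.019,0],[1,0,0,0,0],[1,0,0,0,0]], "newtons": 45}}

```text
t: 3.87
eef_pos: [0.5604, 0.1262, 0.1464]
ee_rot: [3.14, -0.001, -1.649]
force: [-0.4, 0.0, 0.2]
width: 0.0878
```

```bash
python3 - <<'E'
from h import *
s=arm.get_state();print(s["eef_pos"],s["ee_rot"],s["force"])
f=eyes.grab_frame("wrist"); save(f,"w2.png")
E
```

```text
[0.56038469 0.12620646 0.14637095] [ 3.14032408e+00 -1.25179581e-03 -1.64878232e+00] [-0.39471504  0.01811835  0.20592091]
```

View pics/w2.png

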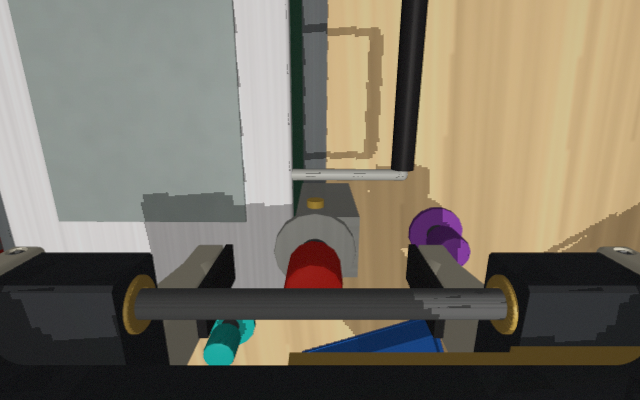

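The knob sits centred between the fingers at (315,265), so I close on it.

Request:
{"api": "apply_moves", "payload": {"moves": [[-1,0,0,0,0],[-1,0,0,0,0],[-1,0,0,0,0],[-1,0,0,0,0],[-1,0,0,0,0],[-1,0,0,0,0]], "newtons": 45}}

```text
t: 4.42
eef_pos: [0.5612, 0.1256, 0.1468]
ee_rot: [-3.141, 0.0, -1.651]
force: [-0.7, -0.7, 0.5]
width: 0.0531
```

Request:
{"api": "apply_moves", "payload": {"moves": [[-1,0,0,0,0],[-1,0,0,0,0],[-1,0,0,0,0],[-1,0,0,0,0],[-1,0,0,0,0],[-1,0,0,0,0],[-1,0,0,0,0]], "newtons": 45}}

```text
t: 5.0
eef_pos: [0.5621, 0.1257, 0.147]
ee_rot: [-3.14, 0.0, -1.651]
force: [5.5, -0.7, 1.7]
width: 0.0252
```

Request:
{"api": "apply_moves", "payload": {"moves": [[-1,0,0,0,0],[-1,0,0,-0.006,0],[-1,0,0,-0.008,0],[-1,0,0,-0.008,0],[-1,0,0,-0.01,0],[-1,0,0,-0.01,0],[-1,0,0,-0.01,0],[-1,0,0,-0.01,0],[-1,0,0,-0.012,0],[-1,0,0,0,0],[-1,0,0,0,0]], "newtons": 45}}

```text
t: 5.92
eef_pos: [0.561, 0.1257, 0.2211]
ee_rot: [-3.141, 0.001, -1.651]
force: [0.6, -0.7, -1.3]
width: 0.0252
```

```bash
python3 - <<'E'
from h import *
f=eyes.grab_frame("scene"); save(f,"s3.png",(220,100,480,300),3)
d=np.load("w1.npz"); F={k:d[k] for k in d}; P=pts(F)
hsv=cv2.cvtColor(F["color"],cv2.COLOR_RGB2HSV);bl=(hsv[...,0]>105)&(hsv[...,0]<130)&(hsv[...,1]>150)&(P[...,1]>.2)&(P[...,2]<.05)
print(cv2.minAreaRect(P[bl][:,:2].astype(np.float32)))
hsv=cv2.cvtColor(f["color"],cv2.COLOR_RGB2HSV);P=pts(f);bl=(hsv[...,0]>105)&(hsv[...,0]<130)&(hsv[...,1]>150)&(P[...,1]>.2)&(P[...,2]<.05)&(P[...,0]>.3)
print(cv2.minAreaRect(P[bl][:,:2].astype(np.float32)))
E
```

```text
((0.5074167847633362, 0.35687312483787537), (0.1369541585445404, 0.1506698876619339), 14.342933654785156)
((0.5113071799278259, 0.3621698319911957), (0.13611078262329102, 0.14625146985054016), 16.47364616394043)
```

View pics/s3.png

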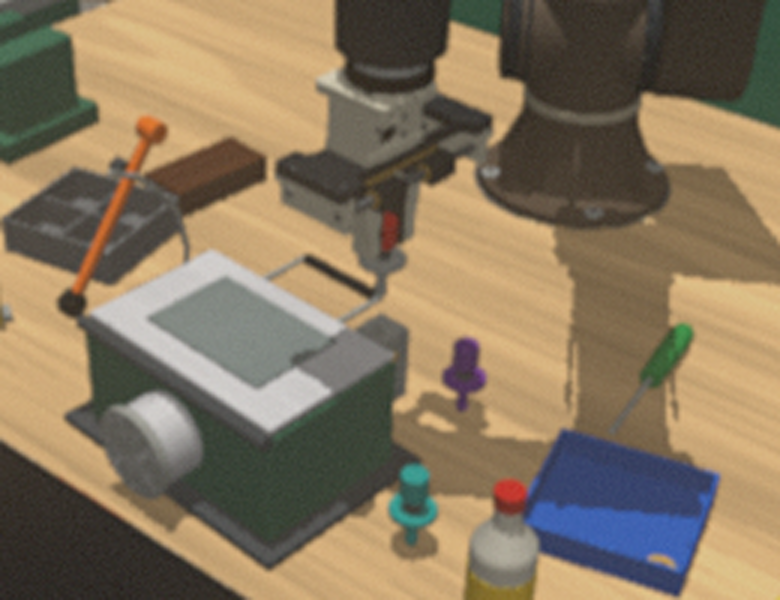

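The pin is clear of the socket, held by its knob at (390,235) in the crop, and the flap is still shut. Next I carry it to the tray centre, about (0.508, 0.357).

Request:
{"api": "apply_moves", "payload": {"moves": [[-1,-0.016,0.005,0,0],[-1,-0.03,0.0095,0,0],[-1,-0.035,0.011,0,0],[-1,-0.035,0.011,0,0],[-1,-0.035,0.011,0,0],[-1,-0.035,0.011,0,0],[-1,-0.025,0.008,0,0],[-1,-0.015,0.005,0.01,0],[-1,0,0,0.02,0],[-1,0,0,0.025,0],[-1,0,0,0.025,0]]}}

```text
t: 6.88
eef_pos: [0.5072, 0.3564, 0.1386]
ee_rot: [3.141, -0.001, -1.65]
force: [0.5, 0.5, -1.8]
width: 0.025
```

Request:
{"api": "apply_moves", "payload": {"moves": [[-1,0,0,0.02,0],[-1,0,0,0.02,0],[-1,0,0,0.018,0],[-1,0,0,0.012,0],[-1,0,0,0.008,0],[-1,0,0,0,0],[-1,0,0,0,0]]}}

```text
t: 7.47
eef_pos: [0.508, 0.3564, 0.0625]
ee_rot: [3.141, -0.001, -1.651]
force: [0.1, 0.5, 0.1]
width: 0.0253
```

```bash
python3 - <<'E'
from h import *
print(arm.get_state()["eef_pos"])
f=eyes.grab_frame("scene"); save(f,"s4.png",(300,150,500,310),4)
E
```

```text
[0.50797743 0.35641155 0.06246343]
```

View pics/s4.png

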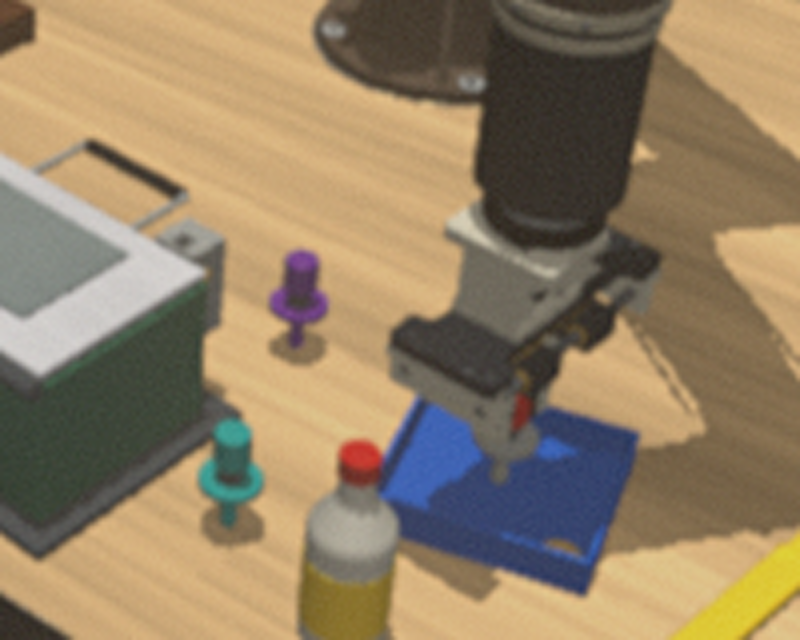

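The pin hangs over the tray centre with its tip at about (500,475). I lower it a little more and release.

Request:
{"api": "apply_moves", "payload": {"moves": [[-1,0,0,0.003,0],[-1,0,0,0.002,0],[0.3,0,0,0,0],[0.3,0,0,0,0],[0.3,0,0,0,0],[0.3,0,0,0,0],[0.5,0,0,0,0],[0.5,0,0,0,0],[0.5,0,0,0,0],[0.5,0,0,0,0],[0.5,0,0,0,0]]}}

```text
t: 8.43
eef_pos: [0.5079, 0.3566, 0.0576]
ee_rot: [3.142, -0.0, -1.651]
force: [-0.8, 0.2, 0.5]
width: 0.0653
```

```bash
python3 - <<'E'
from h import *
f=eyes.grab_frame("scene"); save(f,"s5.png",(300,150,500,310),4)
E
```

```text
(no output)
```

View pics/s5.png

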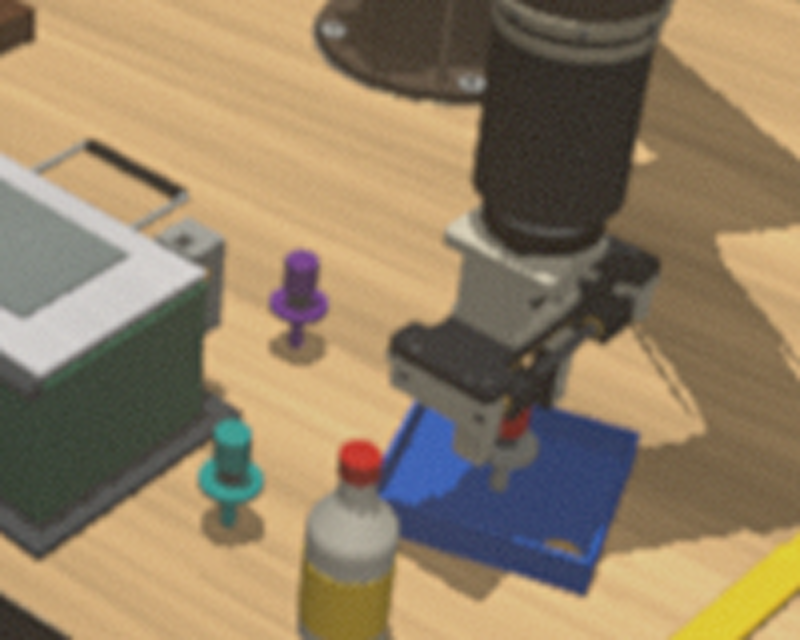

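The pin is let go and stands upright on its tip at the tray centre. To actually lay it down, I'll lift away, close the fingers and tip it over gently from the +y side.

Request:
{"api": "apply_moves", "payload": {"moves": [[1,0,0,0,0],[1,0,0,0,0],[1,0,0,-0.02,0],[1,0,0,-0.03,0],[1,0,0,-0.03,0],[-1,-0.015,0,0,0],[-1,-0.03,0,0,0],[-1,0,0,0,0],[-1,0,0,0,0],[-1,0,0,0,0],[-1,0,0,0,0],[-1,0,0,0,0]], "newtons": 10}}

```text
t: 9.48
eef_pos: [0.5114, 0.4008, 0.1373]
ee_rot: [3.141, -0.001, -1.651]
force: [-0.0, -1.8, -0.1]
width: 0.0469
```

```bash
python3 - <<'E'
from h import *
print(arm.get_state()["eef_pos"])
f=eyes.grab_frame("scene"); save(f,"s6.png",(350,180,500,310),4)
print([(round(float(d["score"]),2),d["extent"]) for d in outline_of("pin",f)])
P=pts(f);hsv=cv2.cvtColor(f["color"],cv2.COLOR_RGB2HSV)
r=((hsv[...,0]<6)|(hsv[...,0]>174))&(hsv[...,1]>140)&(P[...,0]>.4)&(P[...,2]<.12)&(P[...,0]<.6); print(r.sum(),np.nanmean(P[r],0))
E
```

```text
[0.51138204 0.40075369 0.13733779]
[(0.67, [368.2, 211.8, 381.4, 239.6]), (0.66, [349.8, 254.5, 368.0, 283.2]), (0.53, [417.8, 246.3, 432.7, 273.1])]
87 [0.51474576 0.36021817 0.07842561]
```

View pics/s6.png

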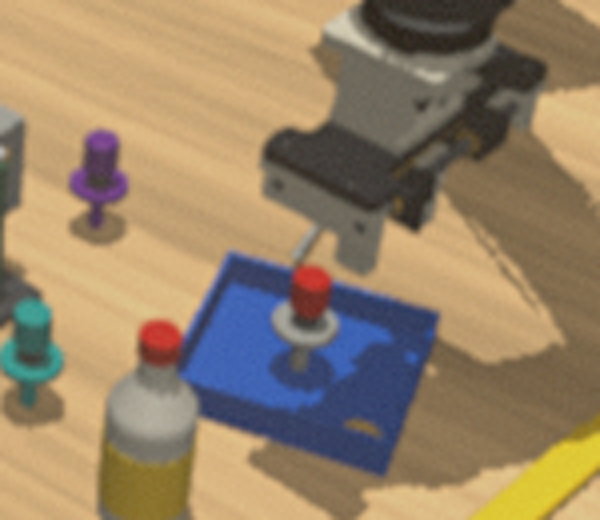

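Request:
{"api": "apply_moves", "payload": {"moves": [[-1,0,0,0,0],[-1,0,0,0,0],[-1,0,0,0,0],[-1,0,0,0,0],[-1,0,0,0,0],[-1,0,0,0,0],[-1,0,0.001,0.02,0],[-1,0,0.001,0.025,0],[-1,0,0.001,0.02,0],[-1,0.005,0,0,0],[-1,0.005,0,0,0],[-1,0.005,0,0,0]]}}

```text
t: 10.58
eef_pos: [0.5078, 0.3867, 0.0737]
ee_rot: [-3.141, 0.001, -1.65]
force: [0.0, -0.0, -0.1]
width: 0.0005
```

Request:
{"api": "apply_moves", "payload": {"moves": [[-1,0.004,0,0,0],[-1,0.004,0,0,0],[-1,0.004,0,0,0],[-1,0.004,0,0,0],[-1,0.004,0,0,0],[-1,0.004,0,0,0],[-1,0.003,0,0,0],[-1,0.003,0,0,0],[-1,0,0,0,0],[-1,0,0,0,0]]}}

```text
t: 11.42
eef_pos: [0.5049, 0.3567, 0.0726]
ee_rot: [-3.142, 0.0, -1.651]
force: [-0.5, 0.3, 0.4]
width: 0.0004
```

Request:
{"api": "apply_moves", "payload": {"moves": [[-1,-0.01,0,-0.02,0],[-1,0,0,-0.04,0],[0,0,0,-0.04,0],[0,0,0,-0.03,0],[0,0,0,-0.02,0]]}}

```text
t: 11.83
eef_pos: [0.5067, 0.3678, 0.2267]
ee_rot: [-3.138, 0.003, -1.65]
force: [0.4, 0.4, -0.9]
width: 0.0151
```

```bash
python3 - <<'E'
from h import *
f=eyes.grab_frame("scene"); save(f,"s7.png",(350,180,500,310),4)
f=eyes.grab_frame("wrist"); save(f,"w7.png")
E
```

```text
(no output)
```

View pics/s7.png

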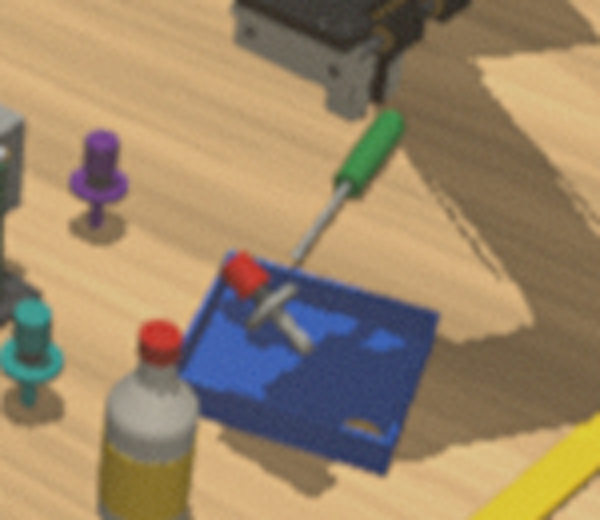

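View pics/w7.png

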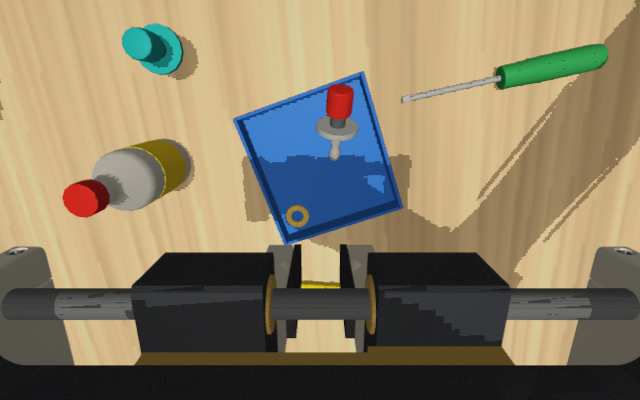

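The pin now lies in the tray, with its collar at wrist pixel (337,128), well inside the walls. Next I move over for a close look at the set arm.

Request:
{"api": "apply_moves", "payload": {"moves": [[0,0.02,-0.002,-0.02,0],[0,0.035,-0.003,-0.015,0],[0,0.035,-0.003,-0.015,0],[0,0.035,-0.003,-0.015,0],[0,0.035,-0.003,-0.015,0],[0,0.035,-0.003,-0.01,0],[0,0.035,-0.003,-0.01,0],[0,0.035,-0.003,-0.01,0],[0,0.035,-0.003,0,0],[0,0.035,-0.003,0,0],[0,0.035,-0.003,0,0],[0,0.03,-0.002,0,0]]}}

```text
t: 12.93
eef_pos: [0.5071, -0.0365, 0.3321]
ee_rot: [3.141, -0.0, -1.651]
force: [0.4, 0.1, -0.6]
width: 0.0437
```

Request:
{"api": "apply_moves", "payload": {"moves": [[0,0.015,0,0,0],[0,0,0,0,0],[0,0,0,0,0],[0,0,0,0,0]]}}

```text
t: 13.27
eef_pos: [0.5064, -0.0493, 0.3321]
ee_rot: [3.141, 0.0, -1.651]
force: [-0.5, 1.6, -0.2]
width: 0.0437
```

```bash
python3 - <<'E'
from h import *
f=eyes.grab_frame("wrist"); save(f,"w8.png")
np.savez("w8.npz",color=f["color"],z_map=f["z_map"],camera_matrix=f["camera_matrix"],extrinsics=f["extrinsics"])
P=pts(f);hsv=cv2.cvtColor(f["color"],cv2.COLOR_RGB2HSV)
o=(hsv[...,0]>5)&(hsv[...,0]<16)&(hsv[...,1]>190)&(P[...,2]>.1)&(P[...,1]<-.08)&(P[...,0]<.75)
n,lab,st,ce=cv2.connectedComponentsWithStats(o.astype(np.uint8))
for i in range(1,n):
    if st[i,4]>30: print(st[i])
Q=P[o]; yaw=-.0815; c,s=np.cos(yaw),np.sin(yaw)
B=np.array([.6457,.0283]); L=np.c_[(Q[:,0]-B[0])*c+(Q[:,1]-B[1])*s, -(Q[:,0]-B[0])*s+(Q[:,1]-B[1])*c, Q[:,2]]
idx=np.argsort(L[:,0]); print(L[idx][::max(1,len(L)//25)].round(3))
r=np.hypot(L[:,0]-.075,L[:,2]-.126);print(r.max())
k=(r>.04)&(r<.16); p=np.polyfit(L[k,0],L[k,2],1); print("slope angle",np.arctan(-p[0]), np.median(np.arctan2(L[k,2]-.126,.075-L[k,0])))
for a,b in ((.04,.08),(.08,.12),(.12,.155),(.165,.2)):
    k=(r>a)&(r<b); 
    if k.sum(): print(a,k.sum(),np.median(L[k],axis=0).round(4))
E
```

```text
[ 114  113   64   40 1014]
[[-0.043 -0.142  0.272]
 [-0.042 -0.149  0.269]
 [-0.042 -0.143  0.275]
 [-0.041 -0.156  0.274]
 [-0.041 -0.137  0.272]
 [-0.041 -0.14   0.276]
 [-0.04  -0.15   0.276]
 [-0.04  -0.137  0.276]
 [-0.04  -0.154  0.275]
 [-0.039 -0.149  0.276]
 [-0.039 -0.14   0.28 ]
 [-0.038 -0.137  0.278]
 [-0.038 -0.147  0.277]
 [-0.038 -0.143  0.279]
 [-0.037 -0.143  0.279]
 [-0.031 -0.16   0.28 ]
 [-0.024 -0.146  0.278]
 [-0.023 -0.151  0.278]
 [-0.001 -0.148  0.239]
 [ 0.006 -0.147  0.228]
 [ 0.013 -0.149  0.219]
 [ 0.021 -0.145  0.207]
 [ 0.031 -0.153  0.192]
 [ 0.041 -0.144  0.181]
 [ 0.051 -0.147  0.167]
 [ 0.065 -0.146  0.149]]
0.19186807631296507
slope angle 0.9395694278406239 0.9831280495216197
0.04 90 [ 0.0428 -0.1497  0.1785]
0.08 113 [ 0.018  -0.1493  0.2101]
0.12 68 [ 0.0016 -0.1485  0.2338]
0.165 701 [-0.0393 -0.1486  0.2768]
```

View pics/w8.png

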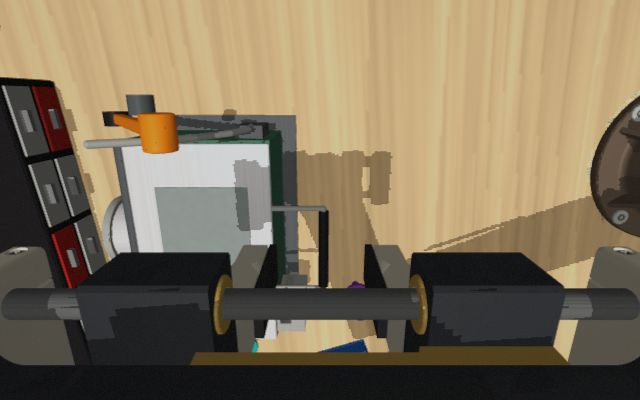

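Slope fit and points along the set arm both give about 0.935 rad, measured at wrist pixels (114–178, 113–153). Next I move to the bar.

Request:
{"api": "apply_moves", "payload": {"moves": [[0,-0.02,0.001,0,0],[0,-0.03,0.002,0.01,0],[0,-0.03,0.002,0.025,0],[0,-0.011,0,0.03,0],[0,0,0,0.035,0],[0,0,0,0.035,0],[0,0,0,0.03,0],[0,0,0,0.025,0],[0,0,0,0.02,0],[0,0,0,0.013,0],[0,0,0,0,0],[0,0,0,0,0]], "newtons": 30}}

```text
t: 14.32
eef_pos: [0.5085, 0.0422, 0.1092]
ee_rot: [3.14, -0.001, -1.649]
force: [0.5, -0.0, 0.7]
width: 0.0436
```

```bash
python3 - <<'E'
from h import *
f=eyes.grab_frame("wrist"); save(f,"w9.png")
E
```

```text
(no output)
```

View pics/w9.png

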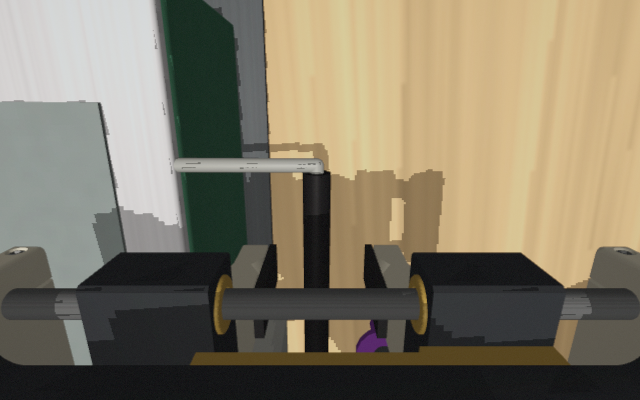

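The bar lies centred between the jaws at (317,250). I close on it.

Request:
{"api": "apply_moves", "payload": {"moves": [[-1,0,0,0,0],[-1,0,0,0,0],[-1,0,0,0,0],[-1,0,0,0,0],[-1,0,0,0,0],[-1,0,0,0,0],[-1,0,0,0,0],[-1,0,0,0,0],[-1,0,0,0,0]], "newtons": 30}}

```text
t: 15.12
eef_pos: [0.5103, 0.0415, 0.1102]
ee_rot: [-3.139, 0.0, -1.651]
force: [5.3, -2.4, -0.8]
width: 0.0113
```

```bash
python3 - <<'E'
from h import *
s=arm.get_state(); print(s["eef_pos"],s["width"],s["force"])
a=np.linspace(0,.935,14); R=.213
X=R*(1-np.cos(a)); Z=R*np.sin(a)   # along box x, up ; tool y = -box x
for i in range(13): print(a[i+1].round(3),(-np.diff(X)[i]).round(4),(-np.diff(Z)[i]).round(4))
print(X[-1],Z[-1])
E
```

```text
[0.5103287  0.04151565 0.11019373] 0.01133292302093729 [ 5.34105484 -2.40902102 -0.84469629]
0.072 -0.0006 -0.0153
0.144 -0.0016 -0.0152
0.216 -0.0027 -0.0151
0.288 -0.0038 -0.0148
0.36 -0.0049 -0.0145
0.432 -0.0059 -0.0141
0.503 -0.0069 -0.0137
0.575 -0.0079 -0.0131
0.647 -0.0088 -0.0125
0.719 -0.0097 -0.0119
0.791 -0.0105 -0.0112
0.863 -0.0113 -0.0104
0.935 -0.012 -0.0095
0.08651667518232439 0.1713796036378494
```

Request:
{"api": "apply_moves", "payload": {"moves": [[-1,0,-0.0006,-0.0153,0],[-1,0,-0.0016,-0.0152,0],[-1,0,-0.0027,-0.0151,0],[-1,0,-0.0038,-0.0148,0],[-1,0,-0.0049,-0.0145,0],[-1,0,-0.0059,-0.0141,0],[-1,0,-0.0069,-0.0137,0],[-1,0,0,0,0]]}}

```text
t: 15.78
eef_pos: [0.5378, 0.0392, 0.215]
ee_rot: [-3.137, 0.001, -1.651]
force: [5.2, -1.8, -4.1]
width: 0.011
```

```bash
python3 - <<'E'
from h import *
s=arm.get_state(); print(s["eef_pos"],s["width"],s["force"])
f=eyes.grab_frame("scene"); save(f,"s10.png",(220,100,480,300),3)
E
```

```text
[0.53778871 0.03922185 0.21497869] 0.01097572323741154 [ 5.24413238 -1.8027774  -4.08883151]
```

View pics/s10.png

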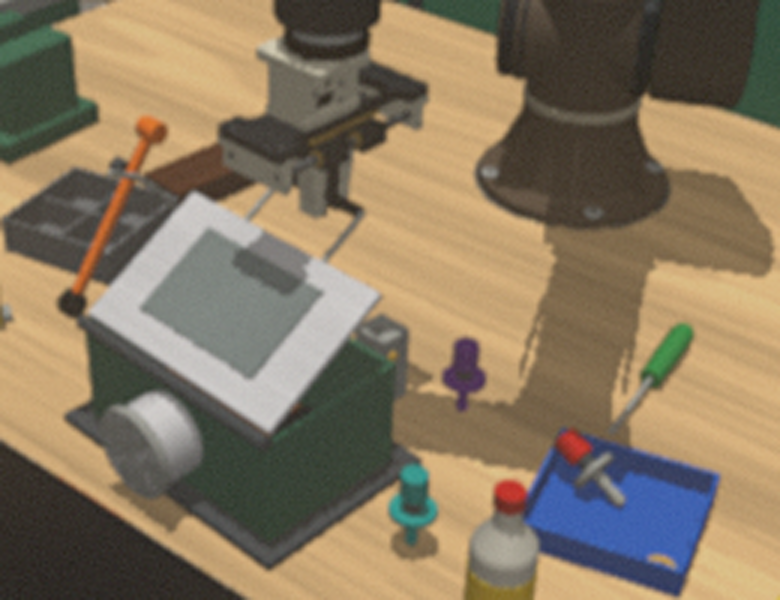

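The flap is rising with the bar held near (340,205), and the pin is still in the tray. I continue the arc.

Request:
{"api": "apply_moves", "payload": {"moves": [[-1,0,-0.0079,-0.0131,0],[-1,0,-0.0088,-0.0125,0],[-1,0,-0.0097,-0.0119,0],[-1,0,-0.0105,-0.0112,0],[-1,0,-0.0113,-0.0104,0],[-1,0,-0.011,-0.0085,0],[-1,0,-0.001,-0.001,0],[-1,0,0,0,0],[-1,0,0,0,0],[-1,0,0,0,0]]}}

```text
t: 16.67
eef_pos: [0.594, 0.0345, 0.2798]
ee_rot: [3.14, -0.0, -1.651]
force: [0.5, 0.3, -3.2]
width: 0.0111
```

```bash
python3 - <<'E'
from h import *
s=arm.get_state(); print(s["eef_pos"],s["width"],s["force"])
f=eyes.grab_frame("scene"); save(f,"s11.png",(220,80,480,280),3)
g=eyes.grab_frame("side"); save(g,"g11.png",(200,100,420,250),3)
w=eyes.grab_frame("wrist"); save(w,"w11.png")
yaw=-.0815; c,sn=np.cos(yaw),np.sin(yaw); B=np.array([.6457,.0283])
def loc(Q): return np.c_[(Q[:,0]-B[0])*c+(Q[:,1]-B[1])*sn, -(Q[:,0]-B[0])*sn+(Q[:,1]-B[1])*c, Q[:,2]]
for nm,F in (("scene",f),("side",g),("wrist",w)):
    P=pts(F); ok=P[...,2]>.12; hsv=cv2.cvtColor(F["color"],cv2.COLOR_RGB2HSV)
    L=loc(P[ok]); h=hsv[ok]
    x,y,z=L.T; a=np.arctan2(z-.126,.075-x); r=np.hypot(z-.126,.075-x)
    k=(np.abs(y)<.115)&(r>.03)&(r<.15)&(a>.5)&(a<1.3)
    if k.sum()>50:
        p=np.polyfit(x[k],z[k],1); res=z[k]-np.polyval(p,x[k]); kk=np.abs(res)<.008; p=np.polyfit(x[k][kk],z[k][kk],1)
        print(nm,"flap",k.sum(),np.arctan(-p[0]),np.median(a[k]))
    k=(y<-.13)&(y>-.17)&(r>.03)&(r<.16)&(h[:,0]>4)&(h[:,0]<16)&(h[:,1]>170)
    if k.sum()>10:
        p=np.polyfit(x[k],z[k],1);print(nm,"arm",k.sum(),np.arctan(-p[0]),np.median(a[k]))
t=np.array(s["eef_pos"]); t[2]+=.019; l=loc(t[None])[0]; print("bar loc",l,np.arctan2(l[2]-.126,.075-l[0]),np.hypot(l[2]-.126,.075-l[0]))
E
```

```text
[0.59404665 0.03453751 0.2798107 ] 0.011131653167153357 [ 0.52252664  0.2732416  -3.19749184]
scene flap 3114 0.905932393293355 1.0006370368235151
scene arm 131 0.9263092667191379 1.004156593098249
side flap 353 0.9245928087482882 0.890613050647543
side arm 38 0.9312140019190485 0.9393023897054599
wrist flap 14144 0.9102068538832154 0.9817976646650928
wrist arm 111 0.6532872564956181 0.9943125154273397
bar loc [-0.05198969  0.00201171  0.2988107 ] 0.9370628761792286 0.2144525995809536
```

View pics/s11.png

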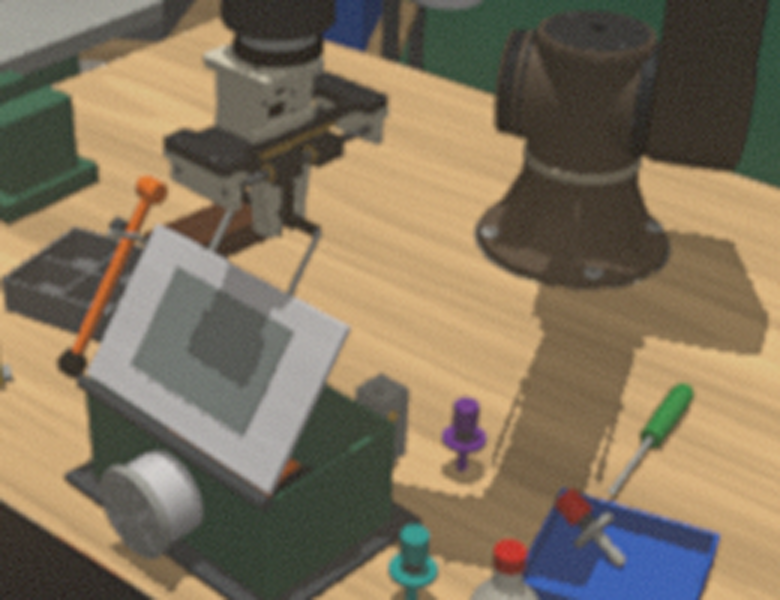

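View pics/g11.png

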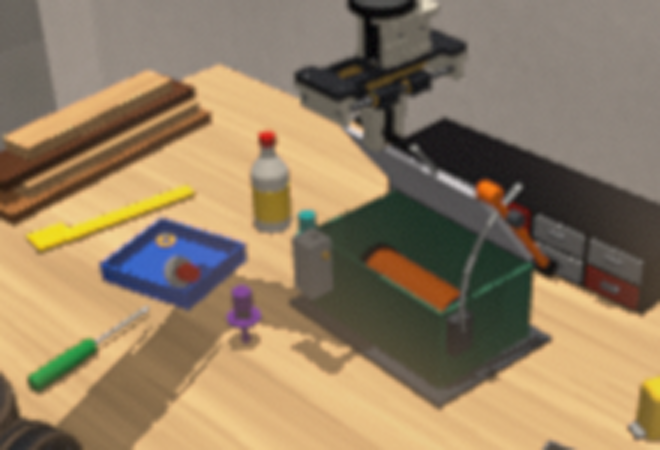

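The flap is within about 0.02 rad of the set arm, with most estimates a touch low. I make a small trim, settle and re-check.

Request:
{"api": "apply_moves", "payload": {"moves": [[-1,0,-0.002,-0.0015,0],[-1,0,0,0,0],[-1,0,0,0,0],[-1,0,0,0,0],[-1,0,0,0,0],[-1,0,0,0,0],[-1,0,0,0,0],[-1,0,0,0,0]]}}

```text
t: 17.48
eef_pos: [0.5971, 0.0343, 0.2822]
ee_rot: [3.142, -0.0, -1.651]
force: [4.6, -3.4, -7.4]
width: 0.0105
```

```bash
python3 - <<'E'
from h import *
s=arm.get_state(); print(s["t"],s["eef_pos"],s["width"],s["force"],abs(s["qd"]).max())
w=eyes.grab_frame("wrist"); f=eyes.grab_frame("scene"); save(f,"s12.png",(220,80,480,280),3)
yaw=-.0815; c,sn=np.cos(yaw),np.sin(yaw); B=np.array([.6457,.0283])
for F in (w,f):
    P=pts(F);Q=P[P[...,2]>.12];x=(Q[:,0]-B[0])*c+(Q[:,1]-B[1])*sn;y=-(Q[:,0]-B[0])*sn+(Q[:,1]-B[1])*c;z=Q[:,2]
    a=np.arctan2(z-.126,.075-x);r=np.hypot(z-.126,.075-x);k=(np.abs(y)<.115)&(r>.03)&(r<.15)&(a>.5)&(a<1.3)
    p=np.polyfit(x[k],z[k],1);kk=np.abs(z[k]-np.polyval(p,x[k]))<.008;p=np.polyfit(x[k][kk],z[k][kk],1);print(np.arctan(-p[0]),np.median(a[k]))
l=(s["eef_pos"][:2]-B)@[c,sn]; print(np.arctan2(s["eef_pos"][2]+.019-.126,.075-l))
print(job.job_done())
E
```

```text
17.4833 [0.59707098 0.03434386 0.28216261] 0.010528648753559362 [ 4.60986008 -3.38756008 -7.43196977] 0.0020952451370037655
0.9259427192500048 0.9976686258251682
0.9221953561686818 1.0211521792837996
0.9549324203927927
the job is handed in; nothing more can be done
None
```

I pulled the red-knobbed pin straight up out of its socket, laid it in the blue tray, and lifted the flap by its bar to the set arm's angle. I handed the job in at about 17.5 s, still holding the bar. The hand-in reports no verdict.

- **Pin:** I let it go upright near the tray's centre, where it stayed standing, so I tipped it over gently with the closed fingers. The last pictures that show it have it lying in the tray with its collar inside the walls. The flap was shut until I lifted it.
- **Flap angle:** The last readings were 0.926 rad (wrist camera), 0.922 rad (scene camera) and 0.955 rad (from the bar's position). The set arm reads about 0.935 rad (0.926–0.94).
    - These disagree by about 0.03 rad, which is inside the 0.08 allowed.
    - One wrist-camera fit of the set arm from the final pose gave 0.65 rad. I discarded it because it rested on only 111 pixels and disagreed with every other reading.
- **Hold:** The arm was still, with joint speeds of about 0.002 rad/s or less. The fingers were closed on the bar at an opening of about 10.5 mm with the grip set to 30 N. I did not measure the finger force on the bar itself.
- **Other things:** The pictures show nothing else moved, though I did not measure this.

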